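Shift the coil winder's feed selector through its H-gate

TASK

The setter has left a round disc at the end of one slot of the coil winder's selector gate. Push the selector lever out of the stop slot it is standing in, across the gate and fully home into the slot that ends at the round disc, leave it there and move clear. Push it gently without pulling its knob up, and leave the bobbin, the wire reel and the pliers where they are.

Things in the scene. Friction and masses are not known exactly. Their poses are not given: they have to be found in the camera images.
- gate (a point): centre of the selector gate, on the upper face of its aluminium plate (144 x 124 mm in x, y), 100 mm above the bench. Gate frame (all positions below, mm): x from the plate's near edge to its far edge (away from the robot at yaw 0), y left, z up. A cross slot spans x -8..8, y -38..38. Five 16 mm wide slots run out of it along x: four at y = +-30 to x = +-36, and the stop slot
- stop (a point): end of the stop slot, in the plate's upper face, at (-30, 0) of the gate. The stop slot runs along y = 0 from the cross slot to x = -36, on the near side only: the far side of the middle is solid, so a lever pushed straight out of it stops in the cross slot. Slot walls stop the 12 mm stem: its centre in the plate reaches x = +-30, y = +-32
- winder: green and grey coil winder, fixed; origin on the bench 100 mm straight below the gate's centre, axes as the gate's; the lever's pivot is at this origin. Beside the plate is bare gearbox deck at the plate's height (y 62 to 190), with the bobbin on it; on the right the headstock begins at y = -120 and stands 76 mm higher than the plate
- knob (a point): middle of the lever's black knob, an upright cylinder 30 mm across and 42 mm tall on a 12 mm stem, 166 mm from the pivot; with the lever upright it spans 45 to 87 mm above the plate. It moves 1.66 times as far as the stem at the plate: home in a corner slot it is 46 mm (x) and 49 mm (y) from the gate centre and 14 mm lower. The lever stays where left; pushing it takes 2 to 4 N
- stem (a point): point on the lever's axis 100 mm from its pivot, where the stem passes through the plate; shows which slot the lever stands in. Fully home in the marked slot it lies about 27.5 mm from the disc's centre
- fore (a joint): lever tilt along the gate's x, rad: 0 upright, positive away from the near edge; about 0.28 home in a far slot, -0.28 home in a near slot. It starts between -0.28 and -0.20, in the stop slot
- cross (a joint): lever tilt along the gate's y, rad: 0 in the middle, positive to the left (+y); about +-0.3 in the corner slots
- lift (a joint): how far the knob is pulled up along the stem, m; 0 is down, where a spring holds it with 8 N and more; it must stay down
- disc: round dark steel disc, 24 mm across and 5 mm thick, fixed on the plate just beyond the end of the slot that is wanted: at (+-55, +-30) mm of the gate; origin at the centre of its underside. The other three corner slots have oblong tags of the same steel, 36 mm by 8 mm by 3 mm
- bobbin: bystander: small white plastic bobbin, 32 mm across and 30 mm tall, standing on the gearbox deck left of the gate; origin at the centre of its underside
- reel: bystander: reel of copper wire, 68 mm across and 60 mm tall, standing on the bench left of the winder; origin at the centre of its underside
- pliers: bystander: cutting pliers with orange handles, 165 mm long, 20 mm thick, lying on the bench in front of the winder; origin on the bench near their middle

How it is judged (in metres and radians):
At the end, for the whole second after the job is handed in: The stem stands at the end of the slot marked by the disc: its axis at the plate within 31 mm of the disc's centre (27.5 mm is fully home), the knob down within 3 mm, and the lever at rest (horizontal distance between stem and disc below 0.031 m and value of joint lift below 0.003 m and velocity of joint fore between -0.05 and 0.05 rad/s and velocity of joint cross between -0.05 and 0.05 rad/s); the robot touches nothing.
It fails at once if the knob is pulled up by more than 8 mm (value of joint lift above 0.008 m).
It fails at once if the lever is pushed with more than 40 N (contact force between the fingers and lift above 40 N or contact force between the fingers and fore above 40 N).
It fails at once if the bobbin is moved by more than 15 mm (distance of bobbin from where it was at the start of the episode above 0.015 m).
It fails at once if the wire reel is moved by more than 15 mm (distance of reel from where it was at the start of the episode above 0.015 m).
It fails at once if the pliers is moved by more than 15 mm (distance of pliers from where it was at the start of the episode above 0.015 m).
It also fails if it takes over 50 s, if anything falls off the work surface, if the arm or the gripper's body presses on something with over 40 N, if the wrist force passes 120 N, or if a joint passes its speed limit or range.

ROBOT

A 6-joint arm with a two-finger parallel gripper is mounted at the origin on the work surface. World frame = base frame: x ahead of the robot, y to its left, z up, the work surface at z = 0. Lengths are in mm, angles in rad, forces in N, time in s.
With the tool pointing down it reaches from about 300 to 775 mm from the base axis. Payload 14.6 kg.
Tool frame: the origin (TCP) lies at the very end of the fingers, on their centre line; the grasp point (between the pads) lies 19 mm behind it; z points along the fingers, y is the line along which they close (so a half turn about z gives the same grasp; the last joint's range is limited). The gripper opens to 94 mm and grips with 3 to 60 N. Pads are 16 mm wide; open, the fingers measure 119 mm over their backs; the gripper's body (75 mm by 177 mm) begins 78 mm behind the grasp point.
Start: joints at [-1.197, 0.3, 1.521, -0, 1.321, -0.067], TCP at [234.657, -497.419, 205.446] pointing down, gripper open.
Joint ranges: [-3.03, 3.03], [-0.79, 2.21], [0.23, 2.52], [-1.04, 4.18], [0, 3.07], [-2.55, 2.55]. Speed limits (rad/s): [2.22, 2.22, 2.57, 3.14, 3.14, 3.14].

INTERFACE

Orientations are given as [roll, pitch, yaw] about the fixed x, y, z axes, in that order (R = Rz(yaw) Ry(pitch) Rx(roll)).
In Python, from cell import manip, eyes, ticket gives the robot as it stands. The module is installed in compiled form; this text tells all that it offers.
- The arm moves only by the tool arm_command, never from a script. Its argument "plan" is a list of rows, each a list of 5 numbers: the opening, from -1 (shut) to 1 (fully open), then the shift along the tool's x, y, z in m, then the turn about the tool's z in rad. In form: [[jaw, dx, dy, dz, roll], ...]. A call has 1 to 20 rows; each row shifts and turns the commanded pose from where the row before left it, along the tool's axes as they then stand; what a row does not reach is not made up. A row lasts 1/8 s, in which the tool goes at most 62.5 mm and 10.7 degrees, less where a joint would pass 70% of its speed; a pose out of reach is approached as far as the arm can. A call is refused whole if a number of a shift passes 0.0625 or a number of a turn 0.188, either way. A call with a gripper value outside its range is refused whole. The fingers move at their own pace and stop on an object; "newtons" is the grip in N (left out, the last holds). Time passes only in rows, so rows that do not move let the fingers close. It gives the time, the measured TCP pose, the force, the opening and the grip force at its end, in the units of the state.
- manip.read_state(): the state, without advancing time (a new reading comes with each control period).
- eyes.camera(name): name is "side" or "top" or "wrist"; returns a dict with "img" (480x640x3 uint8, blue, green, red), "z_map" (480x640 float32, mm along the optical axis (not along the pixel's ray), 0 where there is no reading), "fx", "fy", "cx", "cy" (pixels), "dist" ([k1, k2, p1, p2, k3] as OpenCV has them; the pictures are not rectified), "eye" and "orientation" of the camera in the world. Camera axes: x right, y down, z forward; pixel columns grow to the right and rows downward; lengths in mm; the calibration is good to about 2 mm. A picture is of the moment at which its call begins.
- ticket.sign_off(): hands the job in; it is judged then, once.
The state is a dict: "clock": time; "joints": joint angles; "qd": joint speeds; "effort": joint torques, N m; "eef_pos": TCP position; "eef_rot": TCP orientation; "wrist_force": force on the tool from outside, world axes, zero at the start; "moment": the same for the moment, N m; "finger_gap": finger opening in mm; "finger_force": force on a finger pad.
Only numpy, scipy, OpenCV 4.12 (cv2) and the standard library are available. Lean on these libraries where they do the work, as an engineer would, in place of code of your own. Each camera call takes 0.05 s, during which the arm holds its last target. There are 200 camera calls.

## Working session

There is one attempt and no reset: what is moved stays moved. The work goes in short steps, Python scripts to look and compute and a tool call to move; the robot and the scene stay as the last step left them, time stands still between calls to the robot, and variables do not carry over. Pictures are saved under pics/ and viewed, at most 10 in all, crops included, and the job is handed in when it is done.

Besides the shell and the picture viewer there is one more tool, called as a command line: name --pt "numbers of a row" for each row, then --argument value for the rest. arm_command: Moves the arm, as the interface text tells. Its arguments: {"type":"object","properties":{"plan":{"type":"array"},"newtons":{"type":"number"}},"required":["plan"]}

```bash
mkdir -p pics; cat > h.py <<'E'
import numpy as np,cv2
from scipy.spatial.transform import Rotation as R
from cell import manip,eyes,ticket
def rot(c):
    o=np.array(c["orientation"],float)
    return o if o.shape==(3,3) else R.from_euler('xyz',o).as_matrix()
def K(c): return np.array([[c["fx"],0,c["cx"]],[0,c["fy"],c["cy"]],[0,0,1]])
def ray(c,uv):
    p=cv2.undistortPoints(np.array(uv,float).reshape(-1,1,2),K(c),np.array(c["dist"],float)).reshape(-1,2)
    return np.c_[p,np.ones(len(p))]@rot(c).T
def plane(c,uv,z):
    d=ray(c,uv);e=np.array(c["eye"]);return e+d*((z-e[2])/d[:,2])[:,None]
def depth(c,uv):
    uv=np.array(uv,int).reshape(-1,2);return np.array(c["eye"])+ray(c,uv)*c["z_map"][uv[:,1],uv[:,0]][:,None]
E
python3 - <<'E'
from h import *
for n in("top","side"):
    c=eyes.camera(n);cv2.imwrite(f"pics/{n}.png",c["img"]);print(n,c["eye"],c["orientation"],c["fx"])
print(manip.read_state())
E
```

```text
top [ 471.18289198  172.04701155 1172.62984655] [-3.09500127e+00 -1.68900967e-03 -1.54291896e+00] 596.9668118710833
side [ 343.97925899 -132.63295841  665.39557971] [-2.56162810e+00 -1.79158908e-03 -5.55977919e-01] 453.26986433555726
{'clock': 0.1, 'joints': array([-1.19660793e+00,  3.00429415e-01,  1.52149662e+00, -5.23556372e-06,
        1.32068736e+00, -6.66249597e-02]), 'qd': array([-0.00070245, -0.00226635,  0.00015553,  0.00259488,  0.00178076,
       -0.00056368]), 'effort': array([ 8.81064898e-04, -5.32647300e+01, -3.53285944e+01,  7.09631760e-02,
        2.34824186e-02, -3.24233440e-05]), 'eef_pos': array([ 234.57311995, -497.22176469,  204.94492228]), 'eef_rot': array([-3.14057384e+00, -6.28964662e-05,  4.40814619e-01]), 'wrist_force': array([ 0.40841133, -0.38178466,  0.84588892]), 'moment': array([ 0.01086532,  0.03525669, -0.03223018]), 'finger_force': 0.0, 'finger_gap': 93.71324252501734}
```

View pics/top.png

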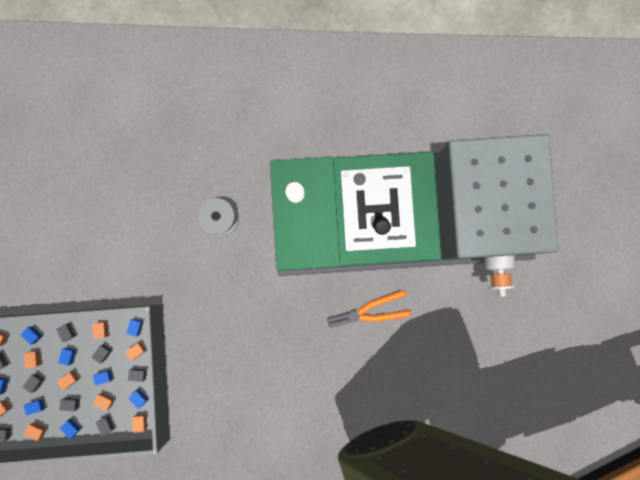

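View pics/side.png

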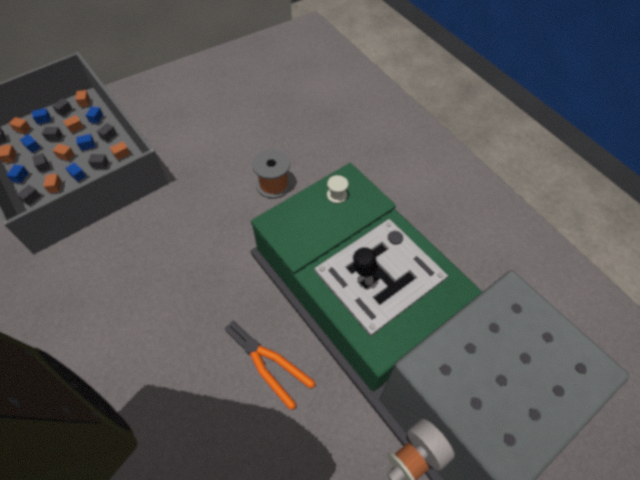

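The top view shows the plate around (379,208), with the round disc at (360,179), its far left corner. The knob is at (381,225) in the stop slot, the bobbin at (295,192), the reel at (217,215) and the pliers at (372,312). The side view agrees, with the disc at (396,238).

```bash
cat > m.py <<'E'
from h import *
def plate(c):
    im=c["img"];hsv=cv2.cvtColor(im,cv2.COLOR_BGR2HSV)
    m=((hsv[...,2]>165)&(hsv[...,1]<40)).astype(np.uint8)
    cs,_=cv2.findContours(m,0,2);q=max((k for k in cs if cv2.contourArea(k)<20000),key=cv2.contourArea)
    pts=plane(c,q.reshape(-1,2)+0.,100)[:,:2]
    (cx,cy),s,a=cv2.minAreaRect(pts.astype(np.float32));return (cx,cy),s,a
E
python3 - <<'E'
from m import *
for n,d,k,b in(("top",(360,179),(382,224),(295,192)),("side",(396,238),(365,258),(337,187))):
    c=eyes.camera(n);print(n,plate(c),"disc",plane(c,[d],105),"knob d",depth(c,[k]),"bob",depth(c,[b]),"plate z",depth(c,[(350,215) if n=="top" else (400,270)]))
    g,s,a=plate(c)
    ii=np.argwhere((c["img"].max(2)<60));P=depth(c,ii[:,::-1]);
    P=P[(np.hypot(P[:,0]-g[0],P[:,1]-g[1])<80)&(P[:,2]>140)];print(len(P),P.mean(0),P.min(0),P.max(0))
E
```

```text
top ((932.473876953125, 200.87811279296875), (69.65462493896484, 1156.0540771484375), 1.0003418922424316) disc [[637.59841312 120.20402936 105.        ]] knob d [[551.32656924  85.45545616 182.30953764]] bob [[607.37476777 234.7622091  131.42317465]] plate z [[572.60120847 136.31327797 100.39378857]]<stdin>:6: RuntimeWarning: Mean of empty slice.
  ret = um.true_divide(
Traceback (most recent call last):
ValueError: zero-size array to reduction operation minimum which has no identity
```

```bash
cat > m.py <<'E'
from h import *
def plate(c,zlo=90,zhi=112):
    im=c["img"];hsv=cv2.cvtColor(im,cv2.COLOR_BGR2HSV)
    v,u=np.mgrid[:480,:640];P=depth(c,np.c_[u.ravel(),v.ravel()]).reshape(480,640,3)
    m=((hsv[...,2]>140)&(hsv[...,1]<50)&(P[...,2]>zlo)&(P[...,2]<zhi)).astype(np.uint8)
    cs,_=cv2.findContours(m,0,2);q=max(cs,key=cv2.contourArea)
    pts=plane(c,q.reshape(-1,2)+0.,100)[:,:2]
    r=cv2.minAreaRect(pts.astype(np.float32))
    g=np.array(r[0]);K=P[(im.max(2)<70)&(P[...,2]>140)&(np.hypot(P[...,0]-g[0],P[...,1]-g[1])<75)]
    return r,K
E
python3 - <<'E'
from m import *
for n,d,k,b in(("top",(360,179),(382,224),(295,192)),("side",(396,238),(365,258),(337,187))):
    c=eyes.camera(n);r,P=plate(c);print(n,r,"disc",plane(c,[d],105),"bob",depth(c,[b]))
    print(len(P),P.mean(0).round(),P.min(0).round(),P.max(0).round())
    T=P[P[:,2]>P[:,2].max()-18];print("top",T.mean(0).round(1),T.min(0).round(),T.max(0).round())
E
```

```text
top ((586.6146240234375, 86.8599853515625), (147.24935913085938, 126.48828125), 5.325160503387451) disc [[637.59841312 120.20402936 105.        ]] bob [[606.87501631 234.53207782 135.24384712]]
135 [553.  89. 178.] [536.  73. 148.] [569. 100. 188.]
top [551.   87.9 181.2] [536.  73. 171.] [564. 100. 188.]
side ((585.4133911132812, 85.25970458984375), (144.03720092773438, 124.04991149902344), 5.453202247619629) disc [[636.55154039 117.0157894  105.        ]] bob [[603.9556085  228.16412977 129.04618664]]
550 [546.  78. 173.] [533.  69. 144.] [562.  95. 184.]
top [545.7  80.  178.6] [533.  69. 167.] [561.  95. 184.]
```

arm_command --pt "-1 0 0 0 0.173" --pt "-1 0 0 0 0.173" --pt "-1 0.0242 -0.0421 0 0" --pt "-1 0.0242 -0.0421 0 0" --pt "-1 0.0242 -0.0421 0 0" --pt "-1 0.0242 -0.0421 0 0" --pt "-1 0.0242 -0.0421 0 0" --pt "-1 0.0242 -0.0421 0 0" --pt "-1 0.0242 -0.0421 0 0" --pt "-1 0.0242 -0.0421 0 0" --pt "-1 0.0242 -0.0421 0 0" --pt "-1 0.0242 -0.0421 0 0" --pt "-1 0.0242 -0.0421 0 0" --pt "-1 0.0242 -0.0421 0 0" --pt "-1 0.0242 -0.0421 0 0" --pt "-1 0 0 0 0" --pt "-1 0 0 0 0" --newtons 10

```text
clock: 2.38
eef_pos: [495.8, 76.9, 205.3]
eef_rot: [3.141, 0.001, 0.095]
wrist_force: [0.2, -0.5, 0.2]
finger_gap: 0.3
finger_force: 0.0
```

```bash
cat > w.py <<'E'
import sys
from m import *
n,f=sys.argv[1:]
c=eyes.camera(n);cv2.imwrite(f"pics/{f}.png",c["img"]);r,P=plate(c);print(r,c["eye"])
if len(P):
    T=P[P[:,2]>P[:,2].max()-12];print(len(T),T.mean(0).round(1),T.min(0).round(),T.max(0).round())
E
python3 w.py wrist w1
```

```text
((584.8538208007812, 85.86389923095703), (144.76210021972656, 126.07410430908203), 5.407253742218018) [563.70339537  83.12423045 384.66283431]
2380 [563.7  83.1 384.7] [564.  83. 385.] [564.  83. 385.]
```

View pics/w1.png

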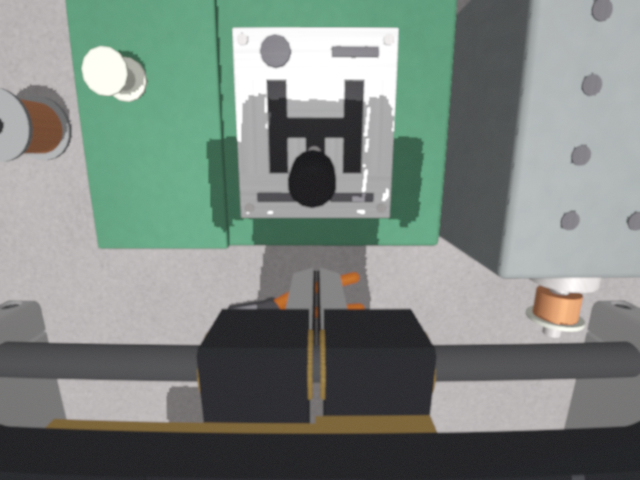

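The wrist view confirms the disc at (276,51), in the far left corner. The closed fingers at (317,280) are in line behind the knob at (312,180).

arm_command --pt "-1 0 0 0.033 0" --pt "-1 0 0 0.032 0" --pt "-1 0.006 0 0 0" --pt "-1 0.006 0 0 0" --pt "-1 0.006 0 0 0" --pt "-1 0.006 0 0 0" --pt "-1 0.006 0 0 0" --pt "-1 0.006 0 0 0" --pt "-1 0 0 0 0"

```text
clock: 3.55
eef_pos: [532.1, 80.7, 140.4]
eef_rot: [-3.142, 0.0, 0.095]
wrist_force: [-1.2, -1.3, 0.7]
finger_gap: 0.7
finger_force: 0.9
```

arm_command --pt "-1 0.005 0 0 0" --pt "-1 0.005 0 0 0" --pt "-1 0.005 0 0 0" --pt "-1 0.005 0 0 0" --pt "-1 0.004 0 0 0" --pt "-1 0.003 0 0 0" --pt "-1 0 0 0 0"

```text
clock: 4.42
eef_pos: [558.9, 83.2, 140.4]
eef_rot: [3.142, 0.0, 0.095]
wrist_force: [-2.7, -0.1, 1.0]
finger_gap: 0.4
finger_force: 0.8
```

```bash
python3 w.py wrist w2; python3 w.py side s2
```

```text
((590.4874877929688, 86.54155731201172), (133.8607177734375, 126.0525894165039), 5.398290634155273) [626.7392945   89.37119517 319.80707325]
2321 [626.7  89.4 319.8] [627.  89. 320.] [627.  89. 320.]
((585.178955078125, 84.73262023925781), (146.75823974609375, 126.45773315429688), 5.297433853149414) [ 343.97925899 -132.63295841  665.39557971]
270 [535.4  93.1 454. ] [519.  25. 450.] [561. 123. 462.]
```

View pics/w2.png

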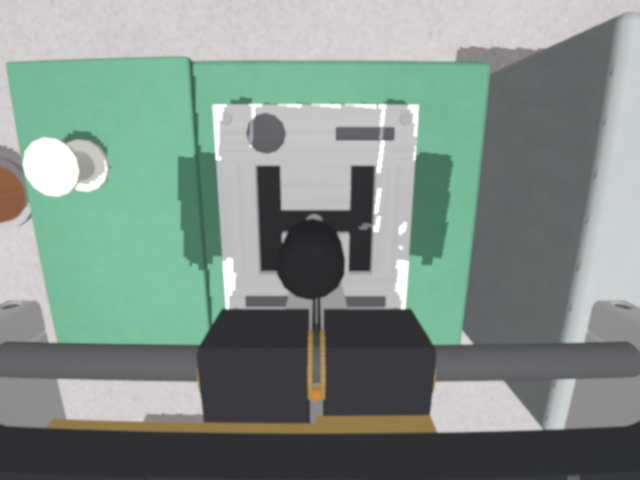

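The stem at (314,218) is entering the cross slot, which spans rows 211–230. I'll ease it forward a little more.

arm_command --pt "-1 0.0015 0 0 0" --pt "-1 0.0015 0 0 0" --pt "-1 0.001 0 0 0" --pt "-1 0 0 0 0"

```text
clock: 5.03
eef_pos: [562.8, 83.5, 140.4]
eef_rot: [-3.142, 0.0, 0.095]
wrist_force: [-2.1, -1.5, 2.0]
finger_gap: 0.5
finger_force: 1.1
```

arm_command --pt "-1 -0.011 0 0 0" --pt "-1 -0.0112 0 0 0" --pt "-1 0 0.021 0 0" --pt "-1 0 0.021 0 0" --pt "-1 0.015 0 0 0" --pt "-1 0.015 0 0.004 0" --pt "-1 0.015 0 0.004 0" --pt "-1 0 -0.005 0 0" --pt "-1 0 -0.005 0 0" --pt "-1 0 0 0 0"

```text
clock: 6.28
eef_pos: [588.0, 54.3, 132.8]
eef_rot: [3.142, -0.0, 0.095]
wrist_force: [0.3, -0.7, 0.3]
finger_gap: 0.8
finger_force: 0.0
```

arm_command --pt "-1 0 -0.005 0 0" --pt "-1 0 -0.005 0 0" --pt "-1 0 -0.005 0 0" --pt "-1 0 -0.005 0 0" --pt "-1 0 -0.005 0 0" --pt "-1 0 -0.005 0 0" --pt "-1 0 -0.005 0 0" --pt "-1 0 -0.005 0 0" --pt "-1 0 0 0 0"

```text
clock: 7.4
eef_pos: [584.6, 94.2, 132.3]
eef_rot: [-3.141, 0.0, 0.095]
wrist_force: [-0.3, 0.3, -0.3]
finger_gap: 0.4
finger_force: 0.0
```

```bash
python3 w.py top t3;python3 w.py wrist w3
```

```text
((536.465087890625, 138.94561767578125), (51.18598556518555, 10.455690383911133), 6.258354663848877) [ 471.18289198  172.04701155 1172.62984655]
18 [ 471.2  172.  1172.6] [ 471.  172. 1173.] [ 471.  172. 1173.]
((601.0186767578125, 87.2564697265625), (112.96210479736328, 125.76814270019531), 5.208208084106445) [652.50375966 100.17298583 311.9071728 ]
2356 [652.5 100.2 311.9] [653. 100. 312.] [653. 100. 312.]
```

View pics/w3.png

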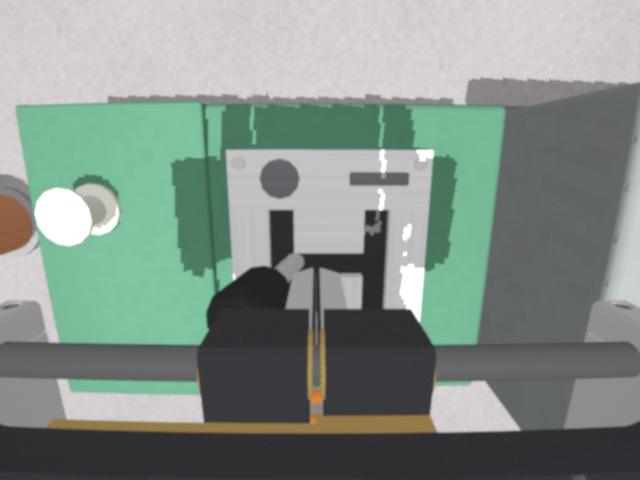

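The knob leans left and the stem base is near (295,262). The far-left slot's centre is at column 282, so there are a few mm to go.

arm_command --pt "-1 0 -0.003 0 0" --pt "-1 0 -0.003 0 0" --pt "-1 0 -0.001 0 0" --pt "-1 0 0 0 0"

```text
clock: 8.0
eef_pos: [584.0, 100.7, 132.4]
eef_rot: [-3.142, 0.0, 0.095]
wrist_force: [-0.2, -1.9, -2.3]
finger_gap: 0.7
finger_force: 0.6
```

```bash
python3 - <<'E'
from h import *
c=eyes.camera("wrist");cv2.imwrite("pics/w4.png",cv2.resize(c["img"][140:340,180:420],None,fx=3,fy=3))
E
```

```text
(no output)
```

View pics/w4.png

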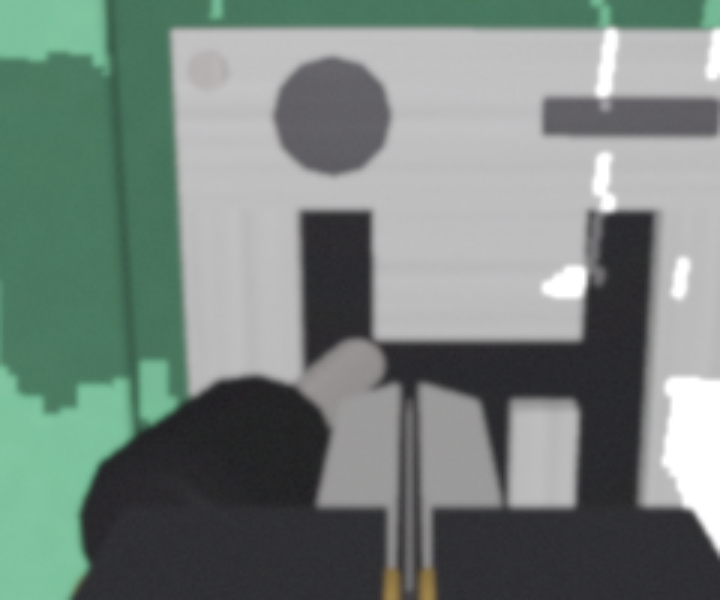

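The stem base is at crop column 358 and the slot centre at 337, so it is still about 5 mm short.

arm_command --pt "-1 0 -0.002 0 0" --pt "-1 0 -0.002 0 0" --pt "-1 0 -0.001 0 0" --pt "-1 0 0 0 0"

```text
clock: 8.55
eef_pos: [583.5, 105.7, 132.5]
eef_rot: [-3.142, -0.0, 0.095]
wrist_force: [-0.7, -2.0, -1.3]
finger_gap: 0.8
finger_force: 0.8
```

arm_command --pt "-1 0 -0.001 0 0" --pt "-1 0 -0.001 0 0" --pt "-1 0 0 0 0"

```text
clock: 8.93
eef_pos: [583.4, 106.9, 132.3]
eef_rot: [3.14, 0.0, 0.095]
wrist_force: [0.7, -7.0, -2.5]
finger_gap: 0.6
finger_force: 3.5
```

```bash
python3 - <<'E'
from h import *
c=eyes.camera("wrist");cv2.imwrite("pics/w5.png",cv2.resize(c["img"][140:340,180:420],None,fx=3,fy=3))
E
```

```text
(no output)
```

View pics/w5.png

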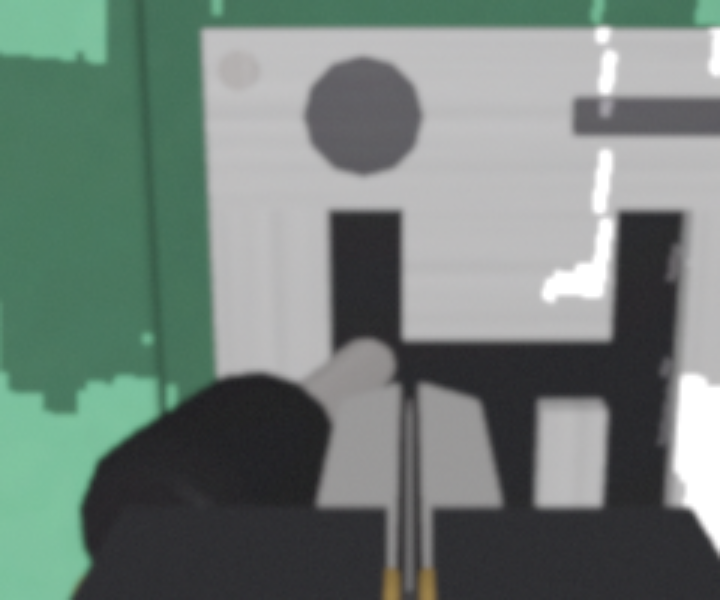

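The stem is now centred on the slot (column 366) and against its side wall. Next I go round behind the knob and push it forward.

arm_command --pt "-1 0 0.004 0 0" --pt "-1 0 0.006 0 0" --pt "-1 -0.015 0 0 0" --pt "-1 -0.015 0 0 0" --pt "-1 -0.015 0 0 0" --pt "-1 0 -0.017 0 0" --pt "-1 0 -0.017 0.007 0" --pt "-1 0.005 0 0 0" --pt "-1 0.005 0 0 0" --pt "-1 0.005 0 0 0" --pt "-1 0 0 0 0"

```text
clock: 10.35
eef_pos: [551.6, 128.4, 125.4]
eef_rot: [3.142, -0.0, 0.094]
wrist_force: [-0.3, -0.1, -0.1]
finger_gap: 0.6
finger_force: 0.0
```

arm_command --pt "-1 0.004 0 0 0" --pt "-1 0.004 0 0 0" --pt "-1 0.004 0 0 0" --pt "-1 0.004 0 0 0" --pt "-1 0.004 0 0 0" --pt "-1 0 0 0 0"

```text
clock: 11.1
eef_pos: [571.5, 130.6, 125.3]
eef_rot: [3.142, -0.001, 0.095]
wrist_force: [0.3, 0.2, 0.2]
finger_gap: 0.6
finger_force: 0.1
```

arm_command --pt "-1 0.004 0 0 0" --pt "-1 0.004 0 0 0" --pt "-1 0.004 0 0 0" --pt "-1 0.004 0 0 0" --pt "-1 0.002 0 0 0" --pt "-1 0 0 0 0"

```text
clock: 11.85
eef_pos: [589.3, 132.3, 125.4]
eef_rot: [-3.141, -0.001, 0.095]
wrist_force: [-1.1, 0.5, -1.6]
finger_gap: 0.5
finger_force: 1.0
```

```bash
python3 - <<'E'
from h import *
c=eyes.camera("wrist");cv2.imwrite("pics/w6.png",cv2.resize(c["img"][140:340,180:420],None,fx=3,fy=3))
E
```

```text
(no output)
```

View pics/w6.png

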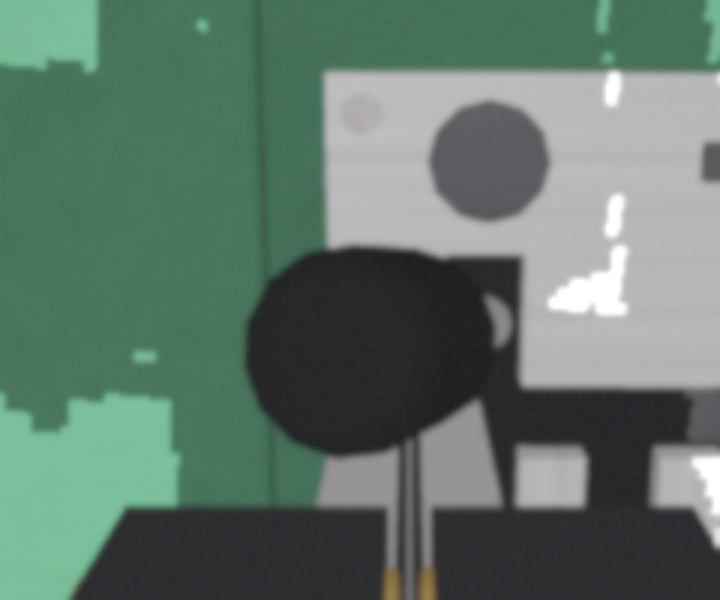

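The stem (at crop (500,320)) is in the disc's slot, about 8 mm short of its end at row 257.

arm_command --pt "-1 0.003 0 0 0" --pt "-1 0.003 0 0 0" --pt "-1 0.002 0 0 0" --pt "-1 0 0 0 0"

```text
clock: 12.4
eef_pos: [597.4, 133.1, 125.6]
eef_rot: [-3.141, -0.001, 0.095]
wrist_force: [-1.3, 1.2, -1.1]
finger_gap: 0.7
finger_force: 1.0
```

arm_command --pt "-1 0.001 0 0 0" --pt "-1 0.001 0 0 0" --pt "-1 0 0 0 0"

```text
clock: 12.78
eef_pos: [599.1, 133.2, 125.5]
eef_rot: [3.142, -0.0, 0.095]
wrist_force: [-3.1, -1.4, -2.3]
finger_gap: 0.4
finger_force: 1.5
```

arm_command --pt "-1 0.001 0 0 0" --pt "-1 0 0 0 0"

```text
clock: 13.02
eef_pos: [600.0, 133.3, 125.4]
eef_rot: [3.142, 0.0, 0.095]
wrist_force: [-3.0, -1.0, -2.6]
finger_gap: 0.3
finger_force: 1.8
```

arm_command --pt "-1 0.001 0 0 0" --pt "-1 0 0 0 0"

```text
clock: 13.28
eef_pos: [600.7, 133.3, 125.3]
eef_rot: [3.141, 0.001, 0.095]
wrist_force: [-5.5, -1.6, -1.8]
finger_gap: 0.5
finger_force: 3.1
```

arm_command --pt "-1 0.001 0 0 0" --pt "-1 0 0 0 0"

```text
clock: 13.52
eef_pos: [601.2, 133.4, 125.1]
eef_rot: [3.141, 0.002, 0.095]
wrist_force: [-9.7, -2.4, -1.0]
finger_gap: 0.9
finger_force: 4.9
```

The force is rising against the slot end, so the lever is home. I'll back off and check.

arm_command --pt "-1 -0.005 0 0 0" --pt "-1 -0.02 0 0 0" --pt "-1 -0.04 0 0 0" --pt "-1 -0.03 0 -0.03 0" --pt "-1 0 0 -0.05 0" --pt "-1 0 0 0 0" --pt "-1 0 0 0 0"

```text
clock: 14.4
eef_pos: [507.6, 124.5, 205.3]
eef_rot: [-3.141, -0.001, 0.095]
wrist_force: [-1.2, 0.0, -1.1]
finger_gap: 0.7
finger_force: 0.0
```

```bash
python3 - <<'E'
from h import *
c=eyes.camera("wrist");cv2.imwrite("pics/w7.png",c["img"])
E
```

```text
(no output)
```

View pics/w7.png

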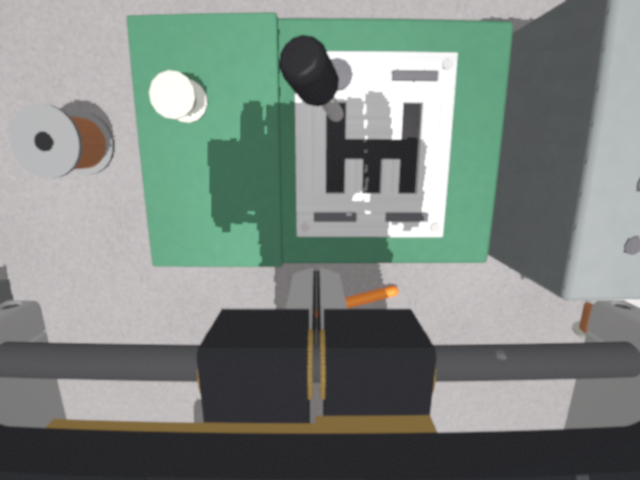

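The stem at (337,113) sits at the far end of the disc's slot. The disc at (340,74) is partly behind the knob. I'll check the knob's position by number.

```bash
python3 - <<'E'
from h import *
v,u=np.mgrid[:480,:640];a=.0944;g=np.array([585.5,86])
for n in("wrist","top","side"):
    c=eyes.camera(n);P=depth(c,np.c_[u.ravel(),v.ravel()]);k=c["img"].reshape(-1,3).max(1)<70
    d=P[:,:2]-g;G=np.c_[d@[np.cos(a),np.sin(a)],d@[-np.sin(a),np.cos(a)],P[:,2]-0]
    b=k&(np.hypot(G[:,0]-50,G[:,1]-50)<30)&(G[:,2]>125)&(G[:,2]<200);Q=G[b]
    # cap face: points near axis end; fit sphere-free: print extents
    print(n,len(Q),np.percentile(Q,[2,50,98],axis=0).round(1).tolist())
    # axis in gate frame for tilt (f,s): knob spans 145..187 along axis; radial residual fit, using scipy
    from scipy.optimize import least_squares
    def res(p):
        x=np.tan(p[0]);y=np.tan(p[1]);A=np.array([x,y,1]);A/=np.linalg.norm(A)
        h=Q@A;r=np.linalg.norm(Q-h[:,None]*A,axis=1)
        return np.where(np.abs(h-187)<np.abs(r-15),h-187,r-15)
    s=least_squares(res,[.25,.28],loss="soft_l1");x,y=100*np.tan(s.x);print(s.x.round(3),"stem",x.round(1),y.round(1),"rms",np.sqrt((res(s.x)**2).mean()).round(2))
print(manip.read_state()["wrist_force"])
E
```

```text
wrist 2747 [[28.4, 34.2, 145.3], [42.0, 49.5, 169.5], [58.6, 64.8, 175.1]]
[0.288 0.316] stem 29.6 32.7 rms 0.75
top 311 [[30.4, 35.9, 144.1], [44.8, 50.6, 168.6], [61.5, 65.5, 176.5]]
[0.306 0.32 ] stem 31.6 33.2 rms 1.21
side 31 [[34.3, 30.2, 137.6], [40.1, 32.0, 141.2], [48.4, 34.1, 145.2]]
[0.306 0.32 ] stem 31.6 33.1 rms 0.73
[-0.10611537  0.00926075 -0.09992584]
```

The stem measures about (30, 32) mm in the gate frame, so it is fully home with the knob down.

```bash
python3 -c "
from cell import ticket;print(ticket.sign_off())"
```

```text
the job is handed in; nothing more can be done
None
```

The selector lever is fully home in the far-left slot marked by the round disc, with its knob down and the arm clear; the job is handed in, but no verdict came back.

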